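# Push the sample rack home and close the analyser door

## Task

Get the bench analyser ready for a run: with your fingertips push the sample rack that sticks out of it straight in until its front plate sits against the machine, and only then push the little door fully shut over it. Just push: do not grip or lift the rack, its jars or the door, keep both jars standing in the rack, and leave the other things on the bench where they are.

Things in the scene. Friction and masses are not known exactly. Their poses are not given: they have to be found in the camera images.
- analyser: White bench-top gas analyser, fixed, 240 deep x 320 wide x 110 high in mm (roof controls to 127). Origin on the table under the middle of its front face; x points into the machine (away from the robot), y to its left as the robot sees it, z up. In the front face is a chamber opening, y = -30 to 30, z = 14 to 85; beside it 16 x 16 jambs stand out of the face at y = +-62 to +-78, up to z = 104.
- shelf_end (a point): Middle of the robot-side end of the analyser's loading shelf, on its top, 14 above the table; x = -125, y = 0 in the analyser's frame, same axes. The shelf, 160 wide, runs from here into the opening and carries two guide rails 8 high with inner faces at y = +-27.
- rack: Loose white sample rack, about 250 g, between the guide rails, partly out of the opening; slides along the analyser's x, also its own x (within 2 degrees), at 1 to 5 N. Origin at underside level (14 above the table) in the middle below its front plate's front face. Home = plate's back on the analyser's face, origin at x = -8 in the analyser's frame; starts at -58 to -108.
- rack_plate (a point): Centre of the front face of the rack's upright front plate, 33 above the rack's underside (47 above the table), a safe place to push. Axes as the rack's: x points in. Plate 8 thick, 90 wide, 46 high; behind it an open box 92 long x 50 wide x 24 high with two wells.
- jar0_center (a point): Centre of the small blue screw-cap jar (white cap), 35 diameter x 48 high, 40 g, standing loose in the rack's front well (floor 4 above the rack's underside).
- jar1_center (a point): Centre of the same kind of jar in the rack's rear well.
- door (a joint): Angle in rad of the analyser's small door about its vertical hinge: 0 = shut (across the opening, parallel to the face; a fixed stop), grows as it swings out towards the robot, to 2.05. Starts at 1.5 to 1.95, standing out towards the robot left of the rack. Stays where it is left (friction about 0.04 N m). It cannot be shut while the rack sticks out.
- door_hinge (a point): Point on the door's hinge axis (10 mm pin, 120 high), 68 above the table, at x = -22, y = 72 in the analyser's frame. Its axes turn with the door: -y runs along the panel to its free edge, -x is the outward normal (away from the rack when open, to the robot when shut). Panel 10 thick (5 each side of the axis), 137 long, z = 30 to 106. Shut, it runs along the analyser's y.
- door_edge (a point): Point at the door's free edge on its outer face, half-way up (68 above the table), 137 from the hinge axis. Close to it a ledge 14 x 8, 50 high, stands out of the outer face, 124 to 132 from the hinge; the outer face between hinge and ledge is flat.
- spare_jar: Bystander: blue screw-cap jar, 40 diameter x 55 high, standing on the table right of the loading shelf. Origin at the centre of its underside.
- cup: Bystander: white cup, 64 diameter x 70 high, on the table right of the analyser's front. Origin at the centre of its underside.
- flask: Bystander: white plastic bottle, 60 diameter x 130 high, on the table left of the analyser. Origin at the centre of its underside.
Not all that is in view belongs to the job. Leave any purple look-alike of the rack alone.

How it is judged:
By the outcome, as a careful person would: the job done as asked, in the order asked, and still so for the second after the job is handed in, with the robot touching nothing.
It also fails if it takes over 64 s, if anything falls off the work surface, if the arm or the gripper's body presses on something with over 40 N, if the wrist force passes 120 N, or if a joint passes its speed limit or range.

## Robot

A 6-joint arm with a two-finger parallel gripper is mounted at the origin on the work surface. World frame = base frame: x ahead of the robot, y to its left, z up, the work surface at z = 0. Lengths are in m, angles in rad, forces in N, time in s.
With the tool pointing down it reaches from about 0.225 to 0.875 m from the base axis. Payload 3.4 kg.
Tool frame: the origin (TCP) lies at the very end of the fingers, on their centre line; the grasp point (between the pads) lies 19 mm behind it; z points along the fingers, y is the direction in which the jaws open and shut (so a half turn about z gives the same grasp; the last joint's range is limited). The gripper opens to 85 mm and grips with 20 to 120 N. Pads are 22 mm wide; open, the fingers measure 114 mm over their backs; the gripper's body (76 mm by 85 mm) begins 54 mm behind the grasp point. The pads swing forward as they close: fully open they stand 13 mm farther back than shut.
Start: joints at [1.151, 0.276, 1.505, -0, 1.361, -0.121], TCP at [0.169, 0.55, 0.231] pointing down, gripper open.
Joint ranges: [-2.89, 2.89], [-0.75, 2.08], [0.22, 2.7], [-1.18, 4.32], [0.11, 2.71], [-2.7, 2.7]. Speed limits (rad/s): [2.57, 2.57, 3.14, 3.14, 3.14, 3.14].

## Interface

Orientations are given as a unit quaternion [w, x, y, z].
In Python, from rig import manip, viewer, job gives the robot as it stands.
- The arm moves only by the shell command python3 -m crank 'ROWS' [OPENING] [FORCE]. ROWS is JSON, a list of rows, each a list of 6 numbers: the shift along the tool's x, y, z in m, then the turn, a rotation vector about the tool's x, y, z in degrees. In form: [[dx, dy, dz, rx, ry, rz], ...]. A call has 1 to 20 rows; each row is the pose to reach, as a shift and turn from the pose measured when the call began, along the tool's axes at that moment; what a row does not reach only later rows make up. A row lasts 1/8 s, in which the tool goes at most 62.5 mm and 10.7 degrees, less where a joint would pass 70% of its speed; a pose out of reach is approached as far as the arm can. A call with a gripper value outside its range is refused whole. OPENING is the opening, from 0 (shut) to 1 (fully open), set as the call begins (- or left out, the last holds). The fingers move at their own pace and stop on an object; FORCE is the grip in N (left out, the last holds). Time passes only in rows, so rows that repeat a pose let the fingers close. It gives the time, the measured TCP pose, the force and the opening at its end, in the units of the state.
- manip.get_state(): the state, without advancing time (a new reading comes with each control period).
- viewer.get_image(name): name is "side" or "top" or "wrist"; returns a dict with "frame" (480x640x3 uint8, blue, green, red), "range_z" (480x640 float32, m along the optical axis (not along the pixel's ray), 0 where there is no reading), "intrinsics" (3x3 intrinsics, pixels), "D" ([k1, k2, p1, p2, k3] as OpenCV has them; the pictures are not rectified), "world_from_camera" (4x4, takes a point from camera to world coordinates); the wrist camera has in their place "mount" (4x4, takes a point from camera to tool coordinates, whose origin is the TCP and whose axes are the flange's). Camera axes: x right, y up, looking along -z (the intrinsics and any distortion apply to the point x, -y, -z); pixel columns grow to the right and rows downward; lengths in m; the calibration is good to about 2 mm. A picture is of the moment at which its call begins: read the wrist's pose just before it.
- job.sign_off(): hands the job in, once; it reports no verdict.
The state is a dict: "clock": time; "qpos": joint angles; "qd": joint speeds; "effort": joint torques, N m; "position": TCP position; "ee_rot": TCP orientation; "contact_force": force on the tool from outside, world axes, zero at the start; "moment": the same for the moment, N m; "width": finger opening in m.
Only numpy, scipy, OpenCV 4.12 (cv2) and the standard library are available. Lean on these libraries where they do the work, as an engineer would, in place of code of your own. Each camera call takes 0.05 s, during which the arm holds its last target. There are 200 camera calls.

## Working session

There is one attempt and no reset: what is moved stays moved. The work goes in short steps, Python scripts to look and compute and a shell command to move; the robot and the scene stay as the last step left them, time stands still between calls to the robot, and variables do not carry over. Pictures are saved under pics/ and viewed, about 8 in all and at most 12, crops included, and the job is handed in when it is done.

```bash
mkdir -p pics
cat > h.py <<'E'
import numpy as np, cv2
from rig import manip, viewer, job
from scipy.spatial.transform import Rotation as R
def snap(name):
    s=manip.get_state(); im=viewer.get_image(name)
    if 'world_from_camera' in im: T=np.array(im['world_from_camera'])
    else:
        W=np.eye(4); q=s['ee_rot']; W[:3,:3]=R.from_quat([q[1],q[2],q[3],q[0]]).as_matrix(); W[:3,3]=s['position']; T=W@np.array(im['mount'])
    np.savez('last_%s.npz'%name,f=im['frame'],z=im['range_z'],K=im['intrinsics'],D=im['D'],T=T)
    return im['frame']
def px(name,pts,zplane=None):
    d=np.load('last_%s.npz'%name); out=[]
    for u,v in pts:
        n=cv2.undistortPoints(np.array([[[u,v]]],float),d['K'],d['D'])[0,0]
        ray=np.array([n[0],-n[1],-1.0])
        if zplane is None:
            p=d['z'][int(v)-1:int(v)+2,int(u)-1:int(u)+2]; p=p[p>0]; r=np.median(p) if p.size else 0
        else:
            w=d['T'][:3,:3]@ray; r=(zplane-d['T'][2,3])/w[2]
        out.append(d['T'][:3,:3]@(ray*r)+d['T'][:3,3])
    return np.round(np.array(out),4)
E
python3 - <<'E'
from h import *
s=manip.get_state(); print(s['clock'],s['position'],s['ee_rot'],s['width'],s['contact_force'])
for n in('top','side'): cv2.imwrite(f'pics/{n}0.png',snap(n))
E
```

```text
0.0 [0.1690636  0.54902171 0.2304322 ] [-2.28167646e-04  1.48827794e-01  9.88862697e-01 -8.95554941e-04] 0.08524086881440465 [ 0.21443702 -0.11751405  0.05647068]
```

View pics/top0.png

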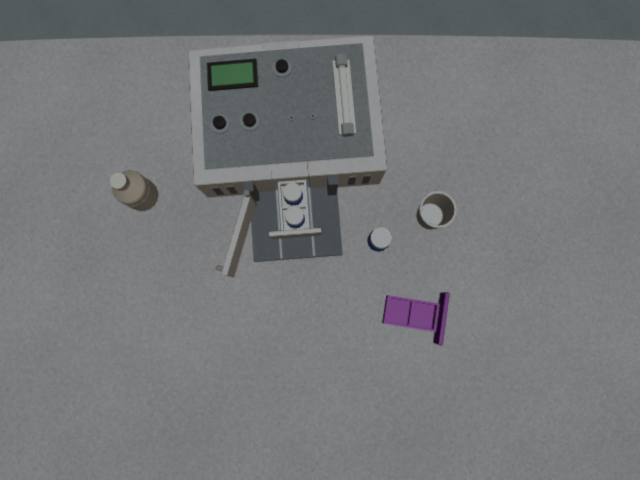

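View pics/side0.png

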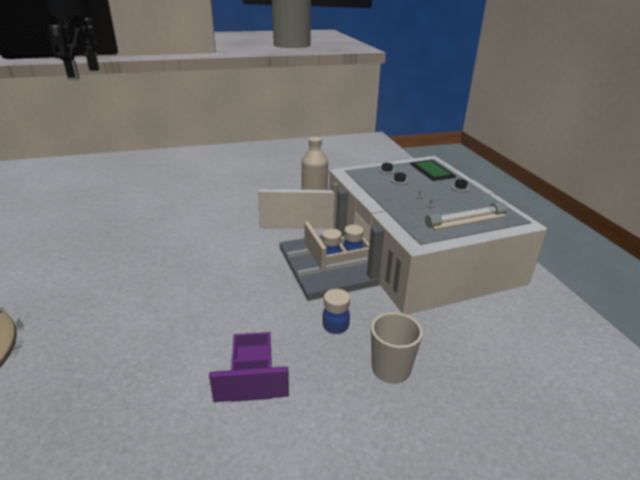

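The top view shows the analyser at the top, the rack plate's top edge from (270,234) to (321,231), the shelf end from (254,262) to (342,257), and the door from its hinge near (248,192) to its free edge near (228,274). The purple decoy is at (415,315), away from the job.

Run:
```python
from h import *
print('shelf end corners',px('top',[(254,262),(342,257)],.014), px('top',[(256,259),(339,255)]))
print('plate top',px('top',[(271,236),(321,233)],.06),px('top',[(275,233),(295,232),(316,231)]))
print('door top',px('top',[(248,196),(240,230),(229,272)],.106),px('top',[(247,200),(238,235),(229,270)]))
print('ledge',px('top',[(220,268)],.093),px('top',[(220,268)]))
print('roof front',px('top',[(196,185),(384,172)],.11),'roof back',px('top',[(190,50),(374,38)],.11))
print('others',px('top',[(380,234),(131,180),(436,200),(431,215)]))
f=cv2.imread('pics/top0.png')[150:290,190:370]; cv2.imwrite('pics/c1.png',cv2.resize(f,None,fx=4,fy=4,interpolation=cv2.INTER_CUBIC))
```

```text
shelf end corners [[ 0.5037  0.1566  0.014 ]
 [ 0.5135 -0.0006  0.014 ]] [[0.5091 0.1531 0.0138]
 [0.518  0.0044 0.0032]]
plate top [[0.5451 0.1226 0.06  ]
 [0.5506 0.0372 0.06  ]] [[0.549  0.1151 0.0696]
 [0.5509 0.0812 0.0697]
 [0.5527 0.0457 0.0704]]
door top [[0.6055 0.1574 0.106 ]
 [0.5491 0.1692 0.106 ]
 [0.4806 0.1854 0.106 ]] [[0.599  0.1591 0.1047]
 [0.5411 0.1727 0.1036]
 [0.4846 0.1879 0.092 ]]
ledge [[0.4877 0.2027 0.093 ]] [[0.4877 0.2027 0.093 ]]
roof front [[ 0.623   0.2435  0.11  ]
 [ 0.6456 -0.0656  0.11  ]] roof back [[ 0.8614  0.2644  0.11  ]
 [ 0.882  -0.0525  0.11  ]]
others [[ 0.5501 -0.0641  0.0547]
 [ 0.633   0.3558  0.1037]
 [ 0.6153 -0.1683  0.0265]
 [ 0.5918 -0.1634  0.0038]]
```

View pics/c1.png

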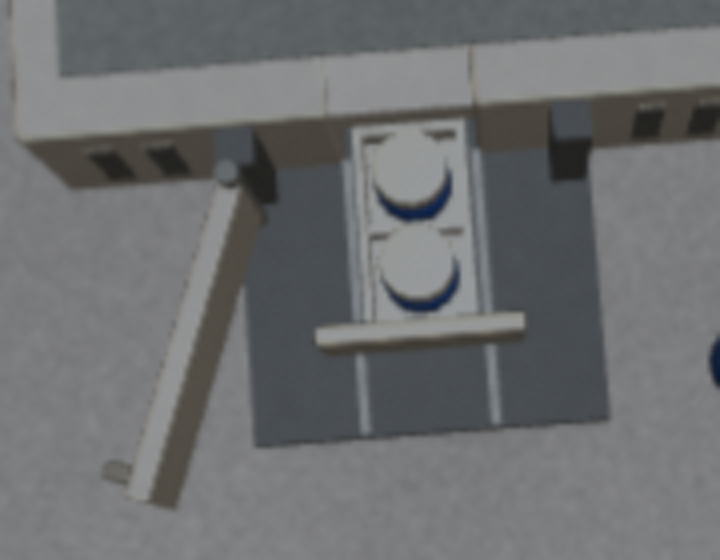

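```bash
cat >> h.py <<'E'
def tool(yaw,tilt):
    y,t=np.radians([yaw,tilt]); z=np.array([np.sin(t)*np.cos(y),np.sin(t)*np.sin(y),-np.cos(t)])
    x=np.array([-np.cos(t)*np.cos(y),-np.cos(t)*np.sin(y),-np.sin(t)]); return np.c_[x,np.cross(z,x),z]
def row(p,yaw,tilt):
    s=manip.get_state(); q=s['ee_rot']; W=R.from_quat([q[1],q[2],q[3],q[0]]).as_matrix()
    d=W.T@(np.array(p)-s['position']); r=R.from_matrix(W.T@tool(yaw,tilt)).as_rotvec(degrees=True)
    return [round(float(v),4) for v in d]+[round(float(v),1) for v in r]
A=np.array([.634,.088]); YAW=4.2
def an(x,y,z,yaw=None):
    c,s=np.cos(np.radians(YAW)),np.sin(np.radians(YAW)); return [A[0]+c*x-s*y,A[1]+s*x+c*y,z]
E
python3 - <<'E'
from h import *
P=px('top',[(269.5,237.5),(321,233)],.07); print(P)
c,s=np.cos(np.radians(YAW)),np.sin(np.radians(YAW)); print((P[:,:2]-A)@np.array([[c,-s],[s,c]]))
print(an(-150,0,0) and an(-.150,0,.15)); print(row(an(-.150,0,.15),YAW,25))
E
```

```text
[[0.5413 0.1242 0.07  ]
 [0.5494 0.0372 0.07  ]]
[[-0.08979983  0.04289196]
 [-0.08809331 -0.04446762]]
[np.float64(0.4844028284163313), np.float64(0.07701427043085524), 0.15]
[-0.4403, -0.3582, 0.081, -4.7, -24.7, -21.0]
```

```bash
python3 -m crank '[[-0.04,-0.033,0.007,0,-2,-2],[-0.08,-0.065,0.015,-1,-5,-4],[-0.12,-0.1,0.022,-1,-8,-6],[-0.16,-0.13,0.03,-2,-10,-8],[-0.2,-0.163,0.037,-2,-12,-10],[-0.24,-0.195,0.044,-3,-14,-12],[-0.28,-0.228,0.052,-3,-16,-14],[-0.32,-0.26,0.06,-3.5,-18,-16],[-0.36,-0.293,0.066,-4,-20,-18],[-0.4,-0.326,0.074,-4.5,-23,-20],[-0.44,-0.358,0.081,-4.7,-24.7,-21],[-0.44,-0.358,0.081,-4.7,-24.7,-21],[-0.44,-0.358,0.081,-4.7,-24.7,-21],[-0.44,-0.358,0.081,-4.7,-24.7,-21]]' 0
python3 - <<'E'
from h import *
cv2.imwrite('pics/w1.png',snap('wrist'))
print('down',row(an(-.128,0,.042),YAW,25),'contact',row(an(-.100,0,.042),YAW,25),'home',row(an(-.018,0,.042),YAW,25))
E
```

```text
clock: 1.85
position: [0.4834, 0.0786, 0.15]
ee_rot: [0.216, -0.037, 0.976, 0.008]
contact_force: [0.4, 0.5, -0.4]
width: -0.0001
down [0.025, -0.0018, 0.1076, 0.0, -0.1, 0.2] contact [-0.0004, -0.0018, 0.1194, 0.0, -0.1, 0.2] home [-0.0747, -0.0021, 0.154, 0.0, -0.1, 0.2]
```

View pics/w1.png

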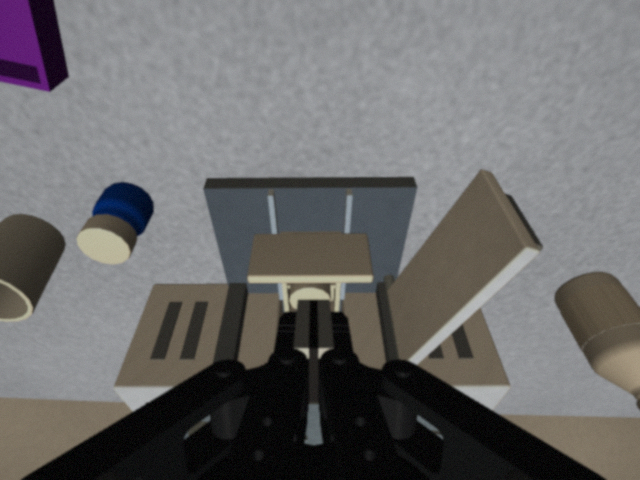

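Wrist view (upside down): the plate's top edge runs (250–372, 278) between the rails, centred on the closed fingertips at (313,340). The door at (470,260) is clear, so I'm going down and pushing.

```bash
python3 -m crank '[[0.012,-0.001,0.054,0,0,0],[0.025,-0.0018,0.108,0,0,0],[0.025,-0.0018,0.108,0,0,0],[0.015,-0.0018,0.112,0,0,0],[0.008,-0.0018,0.1155,0,0,0],[0.004,-0.0018,0.1174,0,0,0],[0,-0.0018,0.1192,0,0,0],[-0.004,-0.0018,0.1211,0,0,0],[-0.008,-0.0018,0.123,0,0,0],[-0.012,-0.0019,0.1248,0,0,0]]'
python3 - <<'E'
from h import *
cv2.imwrite('pics/s1.png',snap('side')[130:330,200:460].repeat(3,0).repeat(3,1))
print([row(an(x,0,.042),YAW,25) for x in(-.07,-.05,-.03,-.018)])
E
```

```text
clock: 3.15
position: [0.5443, 0.0817, 0.0409]
ee_rot: [0.213, -0.037, 0.976, 0.008]
contact_force: [-7.3, -0.7, 7.1]
width: -0.0
[[-0.0176, -0.0003, 0.0071, 0.1, -0.3, 0.2], [-0.0357, -0.0003, 0.0155, 0.1, -0.3, 0.2], [-0.0539, -0.0004, 0.0238, 0.1, -0.3, 0.2], [-0.0648, -0.0004, 0.0288, 0.1, -0.3, 0.2]]
```

View pics/s1.png

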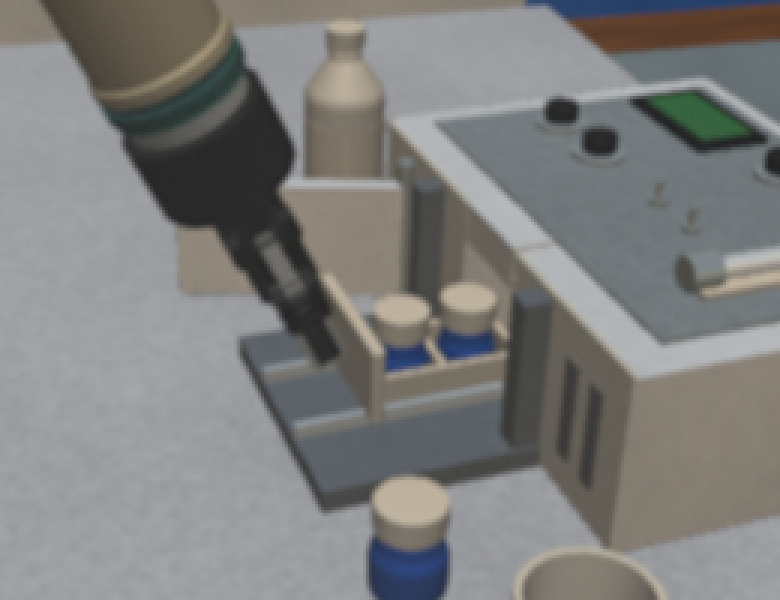

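The side crop shows the fingertips on the middle of the plate (crop 330,340) and both jars standing. I'm pushing on.

```bash
python3 -m crank '[[-0.004,0,0.0015,0,0,0],[-0.008,0,0.003,0,0,0],[-0.012,0,0.0045,0,0,0],[-0.016,0,0.0063,0,0,0],[-0.02,0,0.008,0,0,0],[-0.024,0,0.01,0,0,0],[-0.028,0,0.012,0,0,0],[-0.032,0,0.0138,0,0,0],[-0.036,0,0.0156,0,0,0],[-0.04,0,0.0175,0,0,0],[-0.044,-0.0003,0.0193,0,0,0],[-0.048,-0.0003,0.0211,0,0,0],[-0.052,-0.0004,0.023,0,0,0],[-0.055,-0.0004,0.0243,0,0,0],[-0.057,-0.0004,0.0252,0,0,0],[-0.057,-0.0004,0.0252,0,0,0]]'
python3 - <<'E'
from h import *
print([row(an(x,0,.042),YAW,25) for x in(-.023,-.018,-.013)])
s=manip.get_state()['position'];c,d=np.cos(np.radians(YAW)),np.sin(np.radians(YAW)); print((s[:2]-A)@np.array([[c,-d],[d,c]]))
E
```

```text
clock: 5.2
position: [0.608, 0.0861, 0.0423]
ee_rot: [0.214, -0.037, 0.976, 0.008]
contact_force: [-1.1, 0.6, -1.6]
width: 0.0001
[[-0.0027, 0.0, 0.0016, 0.1, -0.2, 0.2], [-0.0072, -0.0, 0.0036, 0.1, -0.2, 0.2], [-0.0117, -0.0, 0.0057, 0.1, -0.2, 0.2]]
[-2.60666635e-02 -2.46287796e-05]
```

```bash
python3 -m crank '[[-0.002,0,0.001,0,0,0],[-0.004,0,0.002,0,0,0],[-0.006,0,0.003,0,0,0],[-0.008,0,0.004,0,0,0],[-0.008,0,0.004,0,0,0]]'
python3 - <<'E'
from h import *
s=manip.get_state()['position'];c,d=np.cos(np.radians(YAW)),np.sin(np.radians(YAW)); print((s[:2]-A)@np.array([[c,-d],[d,c]]))
E
```

```text
clock: 5.82
position: [0.6174, 0.0868, 0.0422]
ee_rot: [0.215, -0.037, 0.976, 0.008]
contact_force: [-2.2, 0.5, 1.1]
width: 0.0001
[-1.66519573e-02 -2.31088789e-05]
```

```bash
python3 -m crank '[[-0.0015,0,0.0007,0,0,0],[-0.003,0,0.0014,0,0,0],[-0.0045,0,0.002,0,0,0],[-0.0045,0,0.002,0,0,0]]'
python3 - <<'E'
from h import *
s=manip.get_state()['position'];c,d=np.cos(np.radians(YAW)),np.sin(np.radians(YAW)); print((s[:2]-A)@np.array([[c,-d],[d,c]]))
f=snap('side');cv2.imwrite('pics/s2.png',cv2.resize(f[150:310,260:420],None,fx=3.75,fy=3.75,interpolation=cv2.INTER_CUBIC))
E
```

```text
clock: 6.32
position: [0.6213, 0.0871, 0.0421]
ee_rot: [0.214, -0.037, 0.976, 0.008]
contact_force: [-6.4, -1.9, 5.2]
width: -0.0003
[-1.26855121e-02 -7.27678041e-06]
```

View pics/s2.png

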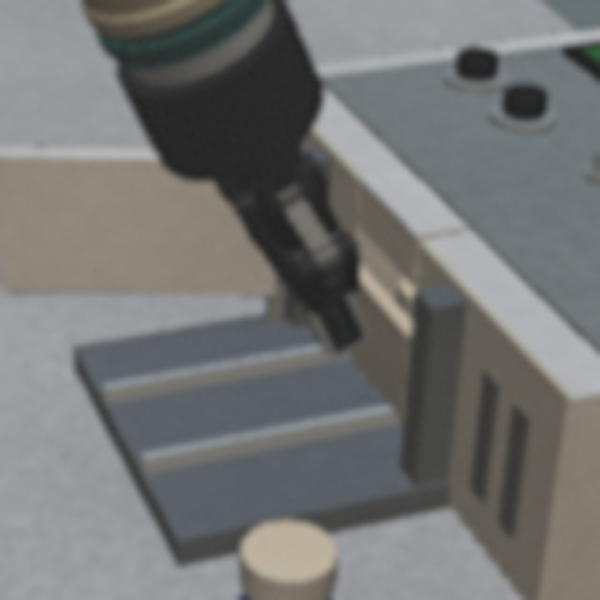

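The rack is nearly in, with the plate close to the face and the tip at crop (345,335). I'm pressing on in small steps until the force rises clearly.

```bash
python3 -m crank '[[-0.001,0,0.0005,0,0,0],[-0.002,0,0.001,0,0,0],[-0.003,0,0.0014,0,0,0],[-0.003,0,0.0014,0,0,0]]'; python3 -m crank '[[-0.001,0,0.0005,0,0,0],[-0.002,0,0.001,0,0,0],[-0.003,0,0.0014,0,0,0],[-0.003,0,0.0014,0,0,0]]'
```

```text
clock: 6.88
position: [0.6214, 0.0872, 0.0413]
ee_rot: [0.211, -0.038, 0.977, 0.008]
contact_force: [-13.6, -2.0, 10.5]
width: -0.0003
clock: 7.38
position: [0.6214, 0.0874, 0.0406]
ee_rot: [0.208, -0.038, 0.977, 0.008]
contact_force: [-13.5, -2.4, 9.9]
width: -0.0
```

```bash
python3 -m crank '[[0.009,0,-0.004,0,0,0],[0.027,0,-0.012,0,0,0],[0.054,0,-0.025,0,0,0],[0.082,0,-0.038,0,0,0],[0.06,0,-0.09,0,8,0],[0.03,0,-0.15,0,16,0],[0.02,0,-0.18,0,24,0],[0.02,0,-0.18,0,24,0],[0.02,0,-0.18,0,24,0]]'
python3 - <<'E'
from h import *
f=snap('top');cv2.imwrite('pics/t2.png',cv2.resize(f[140:290,200:400],None,fx=4,fy=4,interpolation=cv2.INTER_CUBIC))
print(row(an(-.104,.1485,.2),YAW,0))
E
```

```text
clock: 8.5
position: [0.5351, 0.0804, 0.2004]
ee_rot: [0.006, -0.039, 0.999, 0.0]
contact_force: [0.2, 1.0, -0.0]
width: -0.0
[0.0016, 0.1487, -0.0019, 0.0, 0.4, 0.3]
```

View pics/t2.png

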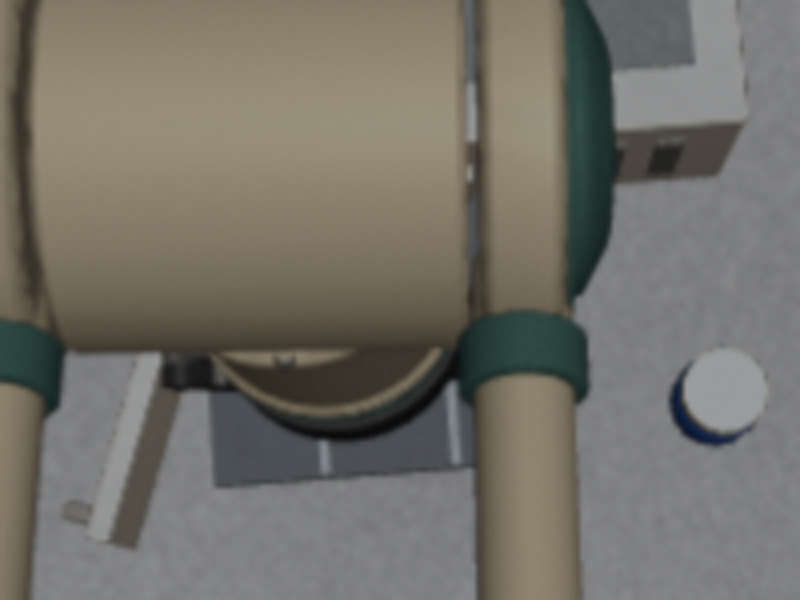

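The arm hides the rack in this view, though the door hasn't moved. I'm checking the seating with the wrist camera.

Run:
```python
from h import *
cv2.imwrite('pics/w2.png',snap('wrist'))
```

```text
(no output)
```

View pics/w2.png

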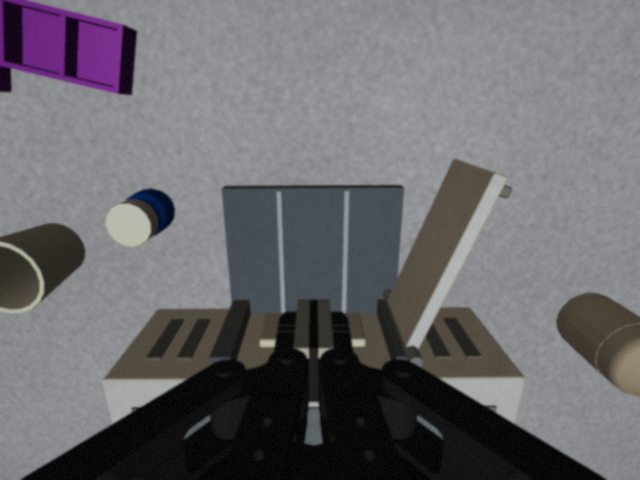

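The plate's top edge is visible at (265–363, 343), apparently tight against the face. I'll put numbers on that and work out the door arc.

```bash
cat >> h.py <<'E'
def toan(P):
    P=np.atleast_2d(P); c,s=np.cos(np.radians(YAW)),np.sin(np.radians(YAW)); return np.round(np.c_[(P[:,:2]-A)@np.array([[c,-s],[s,c]]),P[:,2]],4)
def arc(th,d,r=.1): return an(-.022-r*np.sin(th)-d*np.cos(th),.072-r*np.cos(th)+d*np.sin(th),.055)
E
python3 - <<'E'
from h import *
f=cv2.imread('pics/w2.png')
for v in (338,340,342,344,346): print(v,toan(px('wrist',[(266,v),(360,v)])).tolist())
print('face',toan(px('wrist',[(150,330),(490,345)])).tolist())
print('face roof edge',toan(px('wrist',[(110,379),(515,379)],.11)).tolist())
print(row(arc(1.87,.05)[:2]+[.2],YAW,0))
E
```

```text
338 [[-0.0055, -0.0394, 0.0673], [-0.006, 0.0398, 0.0674]]
340 [[-0.0044, -0.0393, 0.0686], [-0.0052, 0.0397, 0.0692]]
342 [[-0.0031, -0.0392, 0.0695], [-0.0036, 0.0398, 0.0698]]
344 [[-0.0013, -0.0392, 0.0699], [-0.0018, 0.0398, 0.0699]]
346 [[0.0006, -0.0394, 0.0699], [0.0005, 0.04, 0.0694]]
face [[0.0043, -0.1496, 0.0412], [0.0004, 0.1509, 0.0678]]
face roof edge [[0.0026, -0.1513, 0.11], [0.001, 0.1511, 0.11]]
[-0.0014, 0.1494, -0.0033, 0.0, 0.2, 0.2]
```

The plate spans about -6 to +2 mm and the face measures about +2 mm, so the plate is seated. Next is the door.

```bash
python3 -m crank '[[0,0.05,-0.003,0,0,0],[0,0.1,-0.003,0,0,0],[0,0.15,-0.003,0,0,0],[0,0.15,-0.003,0,0,0],[0,0.15,0.05,0,0,0],[0,0.15,0.1,0,0,0],[0,0.15,0.143,0,0,0],[0,0.15,0.143,0,0,0]]'
python3 - <<'E'
from h import *
for th,d in [(1.87,.03),(1.87,.015),(1.8,.012),(1.7,.012),(1.6,.012),(1.5,.012),(1.4,.012),(1.3,.012),(1.2,.012),(1.1,.012),(1.,.012),(.9,.012),(.8,.013)]: print(th,row(arc(th,d),YAW,0))
E
```

```text
clock: 9.6
position: [0.5158, 0.2279, 0.0498]
ee_rot: [-0.003, -0.038, 0.999, -0.001]
contact_force: [-0.1, 0.8, 0.9]
width: 0.0001
1.87 [0.0012, -0.018, -0.0051, -0.1, -0.4, 0.2]
1.87 [0.0056, -0.0323, -0.0051, -0.1, -0.4, 0.2]
1.8 [0.0092, -0.0417, -0.005, -0.1, -0.4, 0.2]
1.7 [0.0122, -0.0513, -0.005, -0.1, -0.4, 0.2]
1.6 [0.0142, -0.0612, -0.005, -0.1, -0.4, 0.2]
1.5 [0.0152, -0.0712, -0.0049, -0.1, -0.4, 0.2]
1.4 [0.0153, -0.0813, -0.0049, -0.1, -0.4, 0.2]
1.3 [0.0143, -0.0913, -0.0049, -0.1, -0.4, 0.2]
1.2 [0.0123, -0.1012, -0.0049, -0.1, -0.4, 0.2]
1.1 [0.0094, -0.1108, -0.0049, -0.1, -0.4, 0.2]
1.0 [0.0055, -0.1201, -0.0049, -0.1, -0.4, 0.2]
0.9 [0.0006, -0.1289, -0.0049, -0.1, -0.4, 0.2]
0.8 [-0.0043, -0.1365, -0.0049, -0.1, -0.4, 0.2]
```

```bash
python3 -m crank '[[0.001,-0.018,-0.005,0,0,0],[0.0055,-0.032,-0.005,0,0,0],[0.009,-0.042,-0.005,0,0,0],[0.012,-0.051,-0.005,0,0,0],[0.014,-0.061,-0.005,0,0,0],[0.015,-0.071,-0.005,0,0,0],[0.015,-0.081,-0.005,0,0,0],[0.0145,-0.091,-0.005,0,0,0],[0.0125,-0.101,-0.005,0,0,0],[0.0095,-0.111,-0.005,0,0,0],[0.0055,-0.12,-0.005,0,0,0],[0.0005,-0.129,-0.005,0,0,0],[-0.0045,-0.1365,-0.005,0,0,0],[-0.0045,-0.1365,-0.005,0,0,0]]'
python3 - <<'E'
from h import *
cv2.imwrite('pics/w3.png',snap('wrist'))
for th,d in [(.8,.014),(.7,.015),(.6,.016),(.5,.017),(.4,.018),(.3,.018),(.2,.018),(.15,.018),(.1,.018),(.05,.017),(0,.016)]: print(th,row(arc(th,d),YAW,0))
E
```

```text
clock: 11.35
position: [0.5316, 0.0915, 0.0551]
ee_rot: [-0.003, -0.038, 0.999, -0.001]
contact_force: [0.3, 0.9, -0.7]
width: -0.0001
0.8 [0.0011, 0.001, -0.0, -0.1, -0.4, 0.2]
0.7 [-0.0045, -0.0062, -0.0, -0.1, -0.4, 0.2]
0.6 [-0.0107, -0.0129, -0.0, -0.1, -0.4, 0.2]
0.5 [-0.0175, -0.019, -0.0001, -0.1, -0.4, 0.2]
0.4 [-0.0248, -0.0245, -0.0001, -0.1, -0.4, 0.2]
0.3 [-0.0335, -0.0297, -0.0002, -0.1, -0.4, 0.2]
0.2 [-0.0428, -0.0339, -0.0002, -0.1, -0.4, 0.2]
0.15 [-0.0475, -0.0357, -0.0002, -0.1, -0.4, 0.2]
0.1 [-0.0524, -0.0372, -0.0003, -0.1, -0.4, 0.2]
0.05 [-0.0583, -0.0386, -0.0003, -0.1, -0.4, 0.2]
0 [-0.0643, -0.0396, -0.0003, -0.1, -0.4, 0.2]
```

View pics/w3.png

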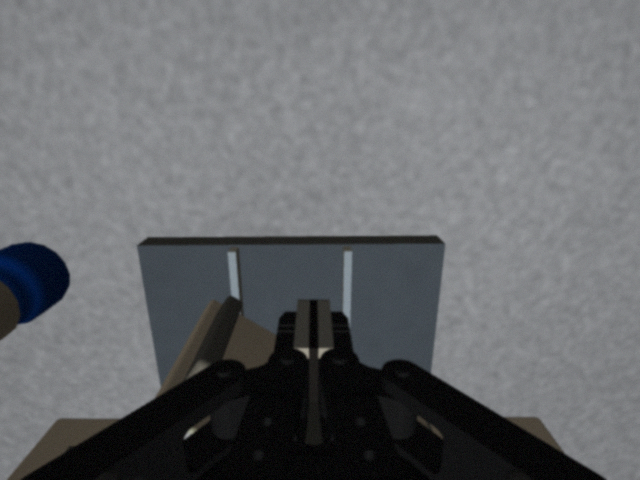

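The wrist view shows the door following, with its free edge and ledge near (225,310) and the shelf clear. I'm continuing the arc, and will ease into the stop.

```bash
python3 -m crank '[[-0.0045,-0.006,0,0,0,0],[-0.0105,-0.013,0,0,0,0],[-0.0175,-0.019,0,0,0,0],[-0.025,-0.0245,0,0,0,0],[-0.0335,-0.03,0,0,0,0],[-0.0385,-0.032,0,0,0,0],[-0.043,-0.034,0,0,0,0],[-0.0475,-0.0355,0,0,0,0],[-0.0525,-0.037,0,0,0,0],[-0.0525,-0.037,0,0,0,0]]'; python3 -m crank '[[-0.002,-0.001,0,0,0,0],[-0.004,-0.001,0,0,0,0],[-0.006,-0.001,0,0,0,0],[-0.008,-0.002,0,0,0,0],[-0.008,-0.002,0,0,0,0]]'
python3 - <<'E'
from h import *
print(toan(manip.get_state()['position']))
E
```

```text
clock: 12.65
position: [0.5868, 0.0589, 0.0548]
ee_rot: [-0.003, -0.038, 0.999, -0.001]
contact_force: [0.1, 0.7, -0.6]
width: -0.0002
clock: 13.28
position: [0.5953, 0.0575, 0.0548]
ee_rot: [-0.003, -0.038, 0.999, -0.001]
contact_force: [-0.6, -0.5, -0.4]
width: -0.0002
[[-0.0409 -0.0276  0.0548]]
```

```bash
python3 -m crank '[[-0.001,0,0,0,0,0],[-0.002,0,0,0,0,0],[-0.003,0,0,0,0,0],[-0.004,0,0,0,0,0],[-0.005,0,0,0,0,0],[-0.005,0,0,0,0,0]]';python3 -m crank '[[-0.001,0,0,0,0,0],[-0.002,0,0,0,0,0],[-0.003,0,0,0,0,0],[-0.004,0,0,0,0,0],[-0.004,0,0,0,0,0]]'
```

```text
clock: 14.02
position: [0.5991, 0.0578, 0.0545]
ee_rot: [-0.004, -0.038, 0.999, -0.001]
contact_force: [-3.8, -0.2, 1.3]
width: 0.0002
clock: 14.65
position: [0.5988, 0.0583, 0.0539]
ee_rot: [-0.008, -0.039, 0.999, -0.001]
contact_force: [-10.5, -1.1, 4.8]
width: -0.0
```

It stalled at x ≈ -37 mm (outer face at -27 plus 10 mm of finger) with the force at 10 N, so the door is on its stop. I'm retracting clear and checking.

```bash
python3 -m crank '[[0.01,0,0,0,0,0],[0.03,0,0,0,0,0],[0.06,0,0,0,0,0],[0.1,0,-0.04,0,0,0],[0.12,0,-0.1,0,0,0],[0.13,0.04,-0.15,0,0,0],[0.15,0.09,-0.16,0,0,0],[0.18,0.14,-0.16,0,0,0],[0.2,0.19,-0.16,0,0,0],[0.22,0.24,-0.16,0,0,0],[0.24,0.28,-0.16,0,0,0],[0.24,0.28,-0.16,0,0,0],[0.24,0.28,-0.16,0,0,0]]'
python3 - <<'E'
from h import *
t=snap('top')[140:260,190:350]; s=snap('side')[140:300,230:443]
cv2.imwrite('pics/f.png',np.vstack([cv2.resize(t,(400,300),interpolation=cv2.INTER_CUBIC),cv2.resize(s,(400,300),interpolation=cv2.INTER_CUBIC)]))
E
```

```text
clock: 16.27
position: [0.341, 0.3193, 0.2175]
ee_rot: [-0.007, -0.039, 0.999, -0.001]
contact_force: [1.1, 0.3, 0.8]
width: -0.0
```

View pics/f.png

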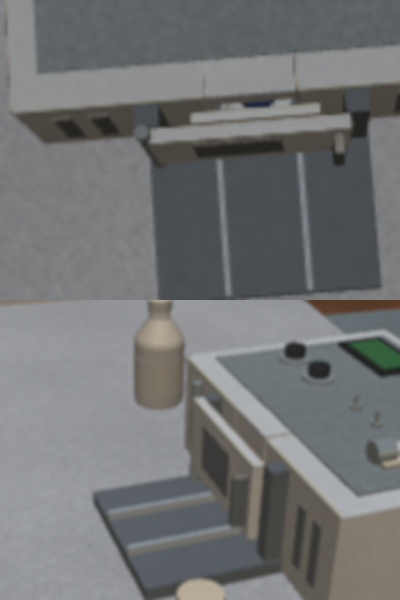

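The door lies across the opening, parallel to the plate and face (top edge slope about -0.075, against -0.073 for the analyser). One numeric check, then I hand in.

Run:
```python
from h import *
f=lambda u,v:(190+u/2.5,140+v/2.5)
print('door front top edge',toan(px('top',[f(160,142),f(345,128)],.106)).tolist())
print('plate top front',toan(px('top',[f(195,124),f(318,115)],.07)).tolist())
print('spare,flask',px('top',[(380,234),(131,180)]).tolist())
print(job.sign_off())
```

```text
door front top edge [[-0.0254, 0.0615, 0.106], [-0.0246, -0.0603, 0.106]]
plate top front [[-0.0071, 0.0409, 0.07], [-0.0068, -0.0436, 0.07]]
spare,flask [[0.5501, -0.0641, 0.0547], [0.6332, 0.3561, 0.1031]]
the job is handed in; nothing more can be done
None
```

I pushed the rack straight in until its plate sat against the machine, then pushed the door shut over it. The job is handed in, at about 16 s on the robot's clock. I pushed only with the closed fingertips, and no wrist force reading at the end of a move was above about 17 N.

**Last checks:**
- **Rack:** the plate's front is at about -7 mm, where home is -8 mm, and the camera is good to about 2 mm. While I pushed it stopped dead at about 13 N.
- **Door:** the outer face is at about -25 mm at both ends, so it is parallel to the machine. Shut should be -27 mm, again within camera error. It held still against about 10 N.
- **Bystanders:** the spare jar and flask measured the same before and after. I did not re-measure the cup or the purple rack, but the arm never went near them.
- **Jars:** both were standing when the push began. They were hidden inside the chamber afterwards, apart from a bit of blue seen over the plate, so I did not see them upright at the end.

No check failed or disagreed beyond 2 mm.

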